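# Bring the ball dish to the pot

## Task

Pick up the small dished plate by the bar over it, and once it is up turn it a quarter turn, so that its pouring lip points squarely across the long side of the white oblong pot, and bring the tip of the lip over the middle of the pot's mouth, the dish's underside no more than about 5 cm above the rim. Keep the dish level and the loose ball in its middle all the way, and do not touch the ball or shift the pot, tape roll or stapler. Do not tip the ball in: the program finishes while still holding the dish there, level, still and clear of the pot.

Things in the scene. Friction and masses are not known exactly. Their poses are not given: they have to be found in the camera images.
- dish: Loose round aluminium dished plate, 125 mm across, 18 mm high, ~0.3 kg; origin: centre of its underside, z up. Floor flat to radius 10 mm (6 mm up), then rising at 8 and, beyond 32 mm, 16 degrees. A flat tongue, the lip, sticks out along +x. Over it along its y runs a dark wooden bar on two straps at y = +-63 mm. At the start the lip points away from the robot, up to 0.25 rad askew.
- dish_grip (a point): Middle of the wooden bar (14 x 14 mm section, 123 mm long), straight above the dish's centre, 88 mm above its underside. From above, fingers closing along the dish's x axis fit here; the ball's top is 54 mm below this point.
- dish_lip (a point): Tip of the pouring lip, 86 mm from the dish's centre along its +x, 18 mm above its underside.
- dish_middle (a point): Centre of the ball when it lies in the very middle of the dish: on the dish's axis, 20 mm above its underside. Axes as the dish's.
- ball_center (a point): Centre of the loose hard wooden ball, 28 mm in diameter, 20 g, which lies in the middle of the dish and rolls when the dish is tilted or jerked.
- pot: Loose white oblong open porcelain pot, 60 x 150 mm, 72 mm high at the ends, long sides' rim dipping in the middle, 0.31 kg. Origin: centre of its underside; x across its width, y along its length, z up. Mouth 52 x 124 mm. It stands left or right of the dish, its length within 0.2 rad of the robot's x axis.
- tape_roll: Roll of masking tape, 100 mm across, 25 mm high, lying on the other side of the dish. Origin: centre of its underside. A bystander.
- stapler: Stapler, 30 x 132 x 44 mm, at the back edge of the desk left of the middle, lying along the robot's y. Origin: centre of its underside. A bystander.

How it is judged:
By the outcome, as a careful person would: the job done as asked, in the order asked, and still so for the second after the job is handed in, while the arm keeps its last pose, push and grip.
It also fails if it takes over 45 s, if anything falls off the work surface, if the arm or the gripper's body presses on something with over 40 N, if the wrist force passes 120 N, or if a joint passes its speed limit or range.

## Robot

A 7-joint arm with a two-finger parallel gripper is mounted at the origin on the work surface; the furniture and walls round the work are solid. World frame = base frame: x ahead of the robot, y to its left, z up, the work surface at z = 0. Lengths are in mm, angles in rad, forces in N, time in s.
With the tool pointing down it reaches from about 400 to 925 mm from the base axis. Payload 5.6 kg.
Tool frame: the origin (TCP) lies midway between the tips of the shut fingers; the grasp point (between the pads) lies ctrl.pinch_z behind it (ctrl.pinch_z is the distance from the TCP to the grasp point, in mm); z points along the fingers, y is the line along which they close (so a half turn about z gives the same grasp; the last joint's range is limited). The gripper opens to 85 mm and grips with 20 to 120 N. Pads are 22 mm wide; open, the fingers measure 114 mm over their backs; the gripper's body (76 mm by 85 mm) begins 54 mm behind the grasp point. The pads swing forward as they close: fully open they stand 13 mm farther back than shut.
Start: joints at [1.079, 0.468, -0.012, 1.603, 0.006, 1.071, -0.056], TCP at [281.987, -585.655, 231.29] pointing down, gripper open.
Joint ranges: [-2.53, 2.53], [-0.31, 2.02], [-1.57, 1.55], [0.28, 2.44], [-1.29, 4.43], [0.15, 1.84], [-2.92, 2.92]. Speed limits (rad/s): [2.57, 2.57, 3.14, 3.14, 3.14, 3.14, 3.14].

## Interface

Orientations are given as [roll, pitch, yaw] about the fixed x, y, z axes, in that order (R = Rz(yaw) Ry(pitch) Rx(roll)).
In Python, from station import telemetry, viewer, ctrl gives the robot as it stands.
- The arm moves only by the shell command python3 -m creep 'ROWS' [FORCE]. ROWS is JSON, one flat list of numbers, 5 for each row, row after row: the closure, from 0 (fully open) to 1 (shut), then the shift along the tool's x, y, z in mm, then the turn about the tool's z in rad. A call has 1 to 12 rows; each row is the pose to reach, as a shift and turn from the pose commanded when the call began, along the tool's axes at that moment; what a row does not reach only later rows make up. A row lasts 1/8 s, in which the tool goes at most 62.5 mm and 10.7 degrees, less where a joint would pass 70% of its speed; a pose out of reach is approached as far as the arm can. A call with a gripper value outside its range is refused whole. The fingers move at their own pace and stop on an object; FORCE is the grip in N (left out, the last holds). Time passes only in rows, so rows that repeat a pose let the fingers close. It gives the time, the measured TCP pose, the force, the opening and the grip force at its end, in the units of the state.
- telemetry.read_state(): the state, without advancing time (a new reading comes with each control period).
- viewer.camera(name): name is "scene" or "top" or "wrist"; returns a dict with "color" (384x512x3 uint8, red, green, blue), "fx", "fy", "cx", "cy" (pixels), "rvec" (rotation vector, rad) and "tvec" (3), from world to camera coordinates, as OpenCV has them; the wrist camera has in their place "tool_from_camera" (4x4, takes a point from camera to tool coordinates, whose origin is the TCP and whose axes are the flange's). Camera axes: x right, y down, z forward; pixel columns grow to the right and rows downward; lengths in mm; the calibration is good to about 2 mm. A picture is of the moment at which its call begins: read the wrist's pose just before it. There is no depth.
- ctrl.finish_job(): hands the job in; it is judged then, once.
The state is a dict: "time": time; "joint_positions": joint angles; "joint_vel": joint speeds; "joint_torque": joint torques, N m; "tcp_pos": TCP position; "ee_rot": TCP orientation; "ft_force": force on the tool from outside, world axes, zero at the start; "ft_torque": the same for the moment, N m; "opening": opening from 0.0 (shut) to 1.0 (fully open); "grip_force": force on a finger pad.
Only numpy, scipy, OpenCV 4.12 (cv2) and the standard library are available. Lean on these libraries where they do the work, as an engineer would, in place of code of your own. Each camera call takes 0.05 s, during which the arm holds its last target. There are 200 camera calls.

## Working session

There is one attempt and no reset: what is moved stays moved. The work goes in short steps, Python scripts to look and compute and a shell command to move; the robot and the scene stay as the last step left them, time stands still between calls to the robot, and variables do not carry over. Pictures are saved under pics/ and viewed, at most 11 in all, crops included, and the job is handed in when it is done.

```bash
mkdir -p pics; ls
cat > h.py <<'E'
from station import telemetry, viewer, ctrl
import numpy as np, cv2
from scipy.spatial.transform import Rotation as R
def save(n,f):
    c=viewer.camera(n); cv2.imwrite('pics/'+f,cv2.cvtColor(c['color'],cv2.COLOR_RGB2BGR)); return c
def world(c,uv,z,st=None):
    uv=np.atleast_2d(np.array(uv,float)); z=np.broadcast_to(z,len(uv))
    d=np.c_[(uv[:,0]-c['cx'])/c['fx'],(uv[:,1]-c['cy'])/c['fy'],np.ones(len(uv))]
    if 'rvec' in c:
        M=cv2.Rodrigues(np.array(c['rvec'],float))[0]; o=-M.T@np.ravel(c['tvec']); D=d@M
    else:
        T=np.array(c['tool_from_camera']); r=R.from_euler('xyz',st['ee_rot']).as_matrix()
        o=r@T[:3,3]+st['tcp_pos']; D=d@(r@T[:3,:3]).T
    return o+D*((z-o[2])/D[:,2])[:,None]
E
python3 - <<'E'
from h import *
import pickle
for n in('top','scene'):
    c=save(n,n+'1.png'); pickle.dump(c,open(n+'.pkl','wb'))
s=telemetry.read_state();print(s,ctrl.pinch_z)
E
```

```text
pics
{'time': 0.1, 'joint_positions': array([ 1.07899944,  0.468305  , -0.01162301,  1.60352292,  0.00597399,
        1.0714193 , -0.05633553]), 'joint_vel': array([ 0.00092866,  0.00055932,  0.00044254, -0.00143691,  0.00116024,
        0.00024375, -0.00053713]), 'joint_torque': array([ 5.30366888e-04, -5.33521092e+01,  2.13952811e-02, -2.51969594e+01,
        1.15114701e-02,  4.28790139e-03,  2.23820211e-05]), 'tcp_pos': array([ 281.76234299, -585.195781  ,  230.42685028]), 'ee_rot': array([-3.13997504e+00,  8.47852372e-05,  4.48702483e-01]), 'ft_force': array([-0.12484528,  0.29120896,  0.04583544]), 'ft_torque': array([-0.0350355 , -0.05944224, -0.06080412]), 'grip_force': 0.0, 'opening': 1.0004189381724895} 18.700000000000003
```

View pics/top1.png

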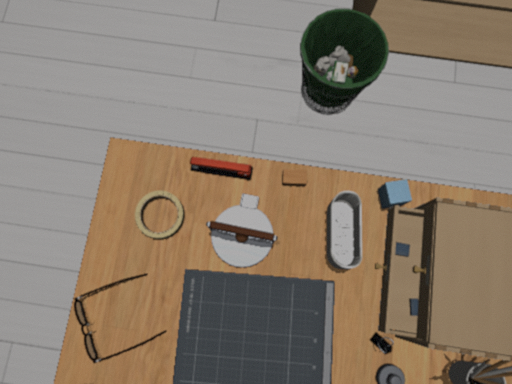

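View pics/scene1.png

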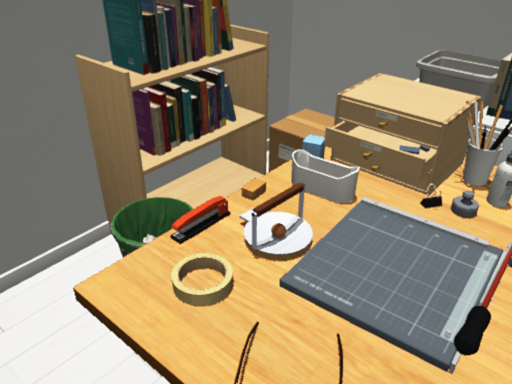

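Run:
```python
from h import *
import pickle
c=pickle.load(open('top.pkl','rb'))
p=lambda n,uv,z:print(n,world(c,uv,z).round(0).tolist())
p('bar ends',[[211,226],[274,240]],90)
p('lip',[[250,198]],18); p('dish c',[[242,237]],15)
p('pot rim ends/sides',[[345,192],[345,269],[329,231],[362,231]],70)
p('stapler',[[191,162],[250,172]],40); p('tape',[[159,215]],20); p('drawer',[[380,300],[394,205]],100)
M=cv2.Rodrigues(np.array(c['rvec'],float))[0]; print(-M.T@np.ravel(c['tvec']))
im=cv2.imread('pics/top1.png')[150:290,180:400]
cv2.imwrite('pics/crop1.png',cv2.resize(im,None,fx=3.6,fy=3.6,interpolation=cv2.INTER_CUBIC))
```

```text
bar ends [[567.0, 118.0, 90.0], [559.0, -3.0, 90.0]]
lip [[646.0, 55.0, 18.0]]
dish c [[563.0, 59.0, 15.0]]
pot rim ends/sides [[675.0, -129.0, 70.0], [527.0, -144.0, 70.0], [594.0, -106.0, 70.0], [603.0, -169.0, 70.0]]
stapler [[698.0, 186.0, 40.0], [695.0, 62.0, 40.0]]
tape [[582.0, 234.0, 20.0]]
drawer [[480.0, -205.0, 100.0], [656.0, -216.0, 100.0]]
[465.10259626  32.60160568 911.37653954]
```

View pics/crop1.png

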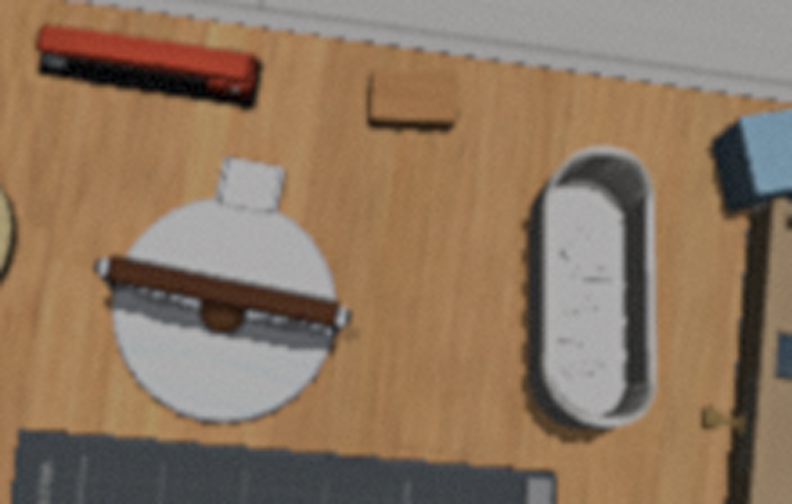

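The bar is at about (563, 58), with the dish yaw about -0.05. The pot is at about (600, -137), with its length at about 0.12 rad. I'll rise first, then go over to the dish.

```bash
python3 -m creep '[0,0,0,-220,0, 0,0,0,-220,0, 0,0,0,-220,0, 0,0,0,-220,0, 0,532,-457,-220,-1.07, 0,532,-457,-220,-1.07, 0,532,-457,-220,-1.07, 0,532,-457,-220,-1.07, 0,532,-457,-220,-1.07, 0,532,-457,-220,-1.07, 0,532,-457,-220,-1.07, 0,532,-457,-220,-1.07]'
```

```text
time: 1.6
tcp_pos: [482.6, -125.7, 451.1]
ee_rot: [-3.141, 0.0, 1.518]
ft_force: [2.1, -0.9, -0.1]
opening: 1.002
grip_force: 0.0
```

```bash
python3 -m creep '[0,188,71,150,0, 0,188,71,150,0, 0,188,71,150,0, 0,188,71,150,0, 0,188,71,150,0, 0,188,71,150,0, 0,188,71,150,0]'
python3 - <<'E'
from h import *
import pickle
s=telemetry.read_state(); c=save('wrist','w1.png'); pickle.dump((s,c),open('w1.pkl','wb')); print(s['tcp_pos'],s['ee_rot'],s['joint_positions'])
E
```

```text
time: 2.48
tcp_pos: [563.5, 54.9, 302.3]
ee_rot: [3.14, 0.001, 1.516]
ft_force: [0.9, -0.4, 0.4]
opening: 1.0
grip_force: 0.0
[563.47080595  54.89255437 302.27284528] [3.13983872e+00 8.12990369e-04 1.51620928e+00] [ 0.31646582  0.32497429 -0.58928436  1.70259005  0.1952341   1.17136965
 -0.37932331]
```

View pics/w1.png

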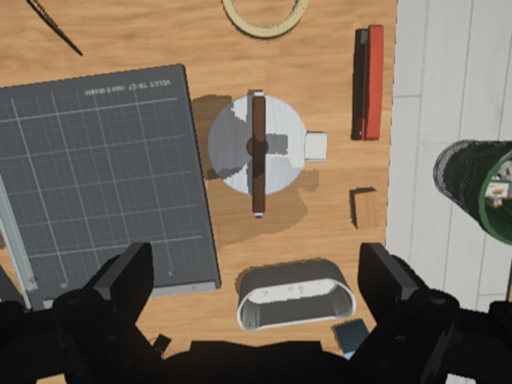

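Run:
```python
from h import *
import pickle
s,c=pickle.load(open('w1.pkl','rb'))
p=lambda n,uv,z:print(n,world(c,uv,z,s).round(1).tolist())
p('bar ends top',[[259,94],[258.5,214]],95)
p('lip',[[327,146]],18); p('dish',[[208,145],[309,145]],17)
p('pot ends',[[238,316],[355,304]],72)
p('pot sides mid, near/far',[[297,325],[293,264]],60)
im=cv2.imread('pics/w1.png')[225:345,220:380]
cv2.imwrite('pics/crop2.png',cv2.resize(im,None,fx=4.5,fy=4.5,interpolation=cv2.INTER_CUBIC))
```

```text
bar ends top [[571.3, 124.4, 95.0], [564.2, -0.1, 95.0]]
lip [[653.7, 57.8, 18.0]]
dish [[505.4, 67.1, 17.0], [631.5, 60.1, 17.0]]
pot ends [[531.3, -141.7, 72.0], [677.5, -132.8, 72.0]]
pot sides mid, near/far [[606.1, -168.1, 60.0], [603.2, -80.0, 60.0]]
```

View pics/crop2.png

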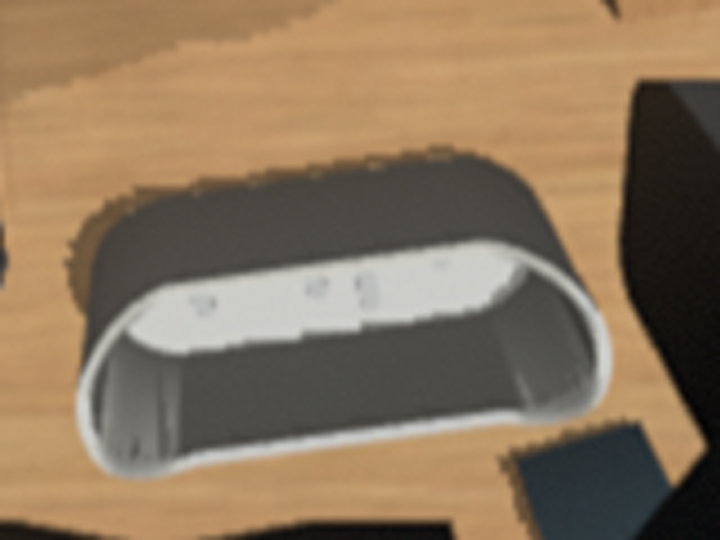

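Run:
```python
from h import *
import pickle
s,c=pickle.load(open('w1.pkl','rb')); t=pickle.load(open('top.pkl','rb'))
W=lambda uv,z:world(c,np.array(uv)/4.5+[220,225],z,s)
T=lambda uv,z:world(t,np.array(uv)/3.6+[180,150],z)
for f,n,L in((W,'w near',[[180,465],[510,418]]),(W,'w far',[[170,284],[480,242]]),(T,'t left',[[544,210],[532,380]]),(T,'t right',[[653,200],[655,370]])):
  for z in(50,62):
    q=f(L,z); d=q[0]-q[1]; d*=np.sign(d[0]); print(n,z,q.mean(0).round(1),'ang',np.arctan2(d[1],d[0]).round(3))
print(W([[80,415],[608,360]],72).round(1)); print(T([[605,147],[590,427]],72).round(1))
```

```text
w near 50 [ 606.5 -172.7   50. ] ang 0.108
w near 62 [ 605.3 -163.7   62. ] ang 0.108
w far 50 [ 602.2 -112.9   50. ] ang 0.095
w far 62 [ 601.1 -105.8   62. ] ang 0.095
t left 50 [ 595.7 -110.3   50. ] ang 0.038
t left 62 [ 593.9 -108.3   62. ] ang 0.038
t right 50 [ 610.6 -172.3   50. ] ang 0.104
t right 62 [ 608.6 -169.4   62. ] ang 0.104
[[ 530.9 -143.5   72. ]
 [ 677.7 -134.2   72. ]]
[[ 677.4 -133.9   72. ]
 [ 527.1 -141.    72. ]]
```

```bash
python3 -m creep '[0,7,4,180,0, 0,7,4,180,0, 0,7,4,180,0, 0,7,4,180,0, 0,7,4,210,0, 0,7,4,232,0, 0,7,4,232,0, 0,7,4,232,0]'
python3 - <<'E'
from h import *
import pickle
s=telemetry.read_state(); c=save('wrist','w2.png'); pickle.dump((s,c),open('w2.pkl','wb')); print(s['tcp_pos'],s['ee_rot'],s['ft_force'])
E
```

```text
time: 3.52
tcp_pos: [569.3, 63.2, 72.0]
ee_rot: [3.137, -0.0, 1.518]
ft_force: [0.3, 0.2, 0.0]
opening: 0.999
grip_force: 0.0
[569.29654586  63.21444957  71.97371143] [ 3.13742410e+00 -3.69717659e-04  1.51807850e+00] [0.29327181 0.18398264 0.01420506]
```

View pics/w2.png

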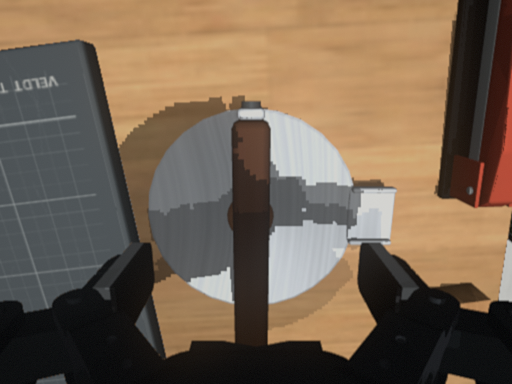

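The picture shows the bar upright at column 251 with the finger gap centred at column 256, so the bar is about 2 mm toward -x. Its far end is at row 120, and the ball is at about (248, 216), in the middle of the dish.

Run:
```python
from h import *
import pickle
s,c=pickle.load(open('w2.pkl','rb'))
print(world(c,[[251,120],[251,200],[251,300]],95,s).round(1),world(c,[[150,207],[357,207],[251,108],[255,303]],17,s).round(1))
```

```text
[[570.9 123.   95. ]
 [569.3  94.4  95. ]
 [567.   53.2  95. ]] [[5.061e+02 6.970e+01 1.700e+01]
 [6.312e+02 6.290e+01 1.700e+01]
 [5.704e+02 1.246e+02 1.700e+01]
 [5.660e+02 2.000e-01 1.700e+01]]
```

```bash
python3 -m creep '[0,0,-2,2,0, 0,0,-2,2,0, 0.3,0,-2,2,0, 0.5,0,-2,2,0, 0.6,0,-2,2,0, 0.7,0,-2,2,0, 0.75,0,-2,2,0, 0.8,0,-2,2,0, 0.85,0,-2,2,0, 0.9,0,-2,2,0, 1,0,-2,2,0, 1,0,-2,2,0]' 60; python3 -m creep '[1,0,0,0,0, 1,0,0,0,0, 1,0,0,0,0]' 80
```

```text
time: 5.08
tcp_pos: [565.7, 63.4, 67.4]
ee_rot: [3.141, -0.0, 1.519]
ft_force: [1.7, -0.2, 0.1]
opening: 0.15
grip_force: 58.7
time: 5.45
tcp_pos: [565.7, 63.4, 67.4]
ee_rot: [3.141, -0.0, 1.519]
ft_force: [1.9, -0.3, 1.7]
opening: 0.151
grip_force: 80.0
```

```bash
python3 -m creep '[1,0,0,-2,0, 1,0,0,-6,0, 1,0,0,-12,0, 1,0,0,-20,0, 1,0,0,-30,0, 1,0,0,-42,0, 1,0,0,-54,0, 1,0,0,-66,0, 1,0,0,-77,0, 1,0,0,-86,0, 1,0,0,-92,0, 1,0,0,-95,0]'; python3 -m creep '[1,0,0,0,0, 1,0,0,0,0]'
python3 - <<'E'
from h import *
import pickle
s=telemetry.read_state(); print(s['tcp_pos'],s['ee_rot'],s['ft_force'],s['ft_torque'],s['opening'])
c=save('wrist','w3.png'); pickle.dump((s,c),open('w3.pkl','wb')); d=save('scene','s3.png')
a=cv2.imread('pics/w3.png')[80:380,100:412]; b=cv2.imread('pics/s3.png')[120:280,170:370]
a=cv2.resize(a,(416,400)); b=cv2.resize(b,(384,307)); o=np.zeros((400,800,3),np.uint8); o[:,:416]=a;o[:307,416:]=b; cv2.imwrite('pics/c3.png',o)
E
```

```text
time: 6.95
tcp_pos: [565.4, 63.3, 162.5]
ee_rot: [3.141, 0.0, 1.519]
ft_force: [-0.6, 0.1, -2.3]
opening: 0.149
grip_force: 79.4
time: 7.2
tcp_pos: [565.2, 63.3, 161.9]
ee_rot: [-3.141, 0.0, 1.519]
ft_force: [0.2, 0.3, -3.1]
opening: 0.152
grip_force: 79.4
[565.18227324  63.31613879 161.87729392] [-3.14087493e+00  1.20156193e-04  1.51874800e+00] [ 0.18428305  0.31762809 -3.09810706] [ 0.01523821 -0.00397959 -0.01662649] 0.15198625576315572
```

View pics/c3.png

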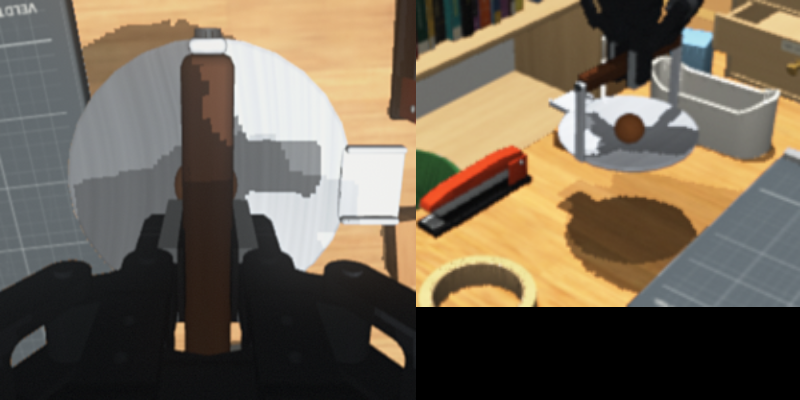

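The dish is up and level with the ball in the middle. Now the quarter turn in place.

```bash
python3 -m creep '[1,0,0,0,0.01, 1,0,0,0,0.03, 1,0,0,0,0.07, 1,0,0,0,0.12, 1,0,0,0,0.18, 1,0,0,0,0.25, 1,0,0,0,0.33, 1,0,0,0,0.41, 1,0,0,0,0.49, 1,0,0,0,0.57, 1,0,0,0,0.65, 1,0,0,0,0.73]'; python3 -m creep '[1,0,0,0,0.08, 1,0,0,0,0.16, 1,0,0,0,0.24, 1,0,0,0,0.32, 1,0,0,0,0.40, 1,0,0,0,0.47, 1,0,0,0,0.53, 1,0,0,0,0.59, 1,0,0,0,0.63, 1,0,0,0,0.66, 1,0,0,0,0.68, 1,0,0,0,0.69]'; python3 -m creep '[1,0,0,0,0, 1,0,0,0,0, 1,0,0,0,0]'
python3 - <<'E'
from h import *
import pickle
s=telemetry.read_state(); print(s['tcp_pos'],s['ee_rot'],s['ft_torque'],s['joint_positions'].round(2))
psi=s['ee_rot'][2]; d=np.array([596,-52.5])-s['tcp_pos'][:2]; print(d, 'tool x,y', d@[np.cos(psi),np.sin(psi)], d@[np.sin(psi),-np.cos(psi)])
c=save('wrist','w4.png'); pickle.dump((s,c),open('w4.pkl','wb')); t=save('top','t4.png'); save('scene','s4.png'); pickle.dump(t,open('top4.pkl','wb'))
a=cv2.imread('pics/w4.png')[60:360,60:472]; b=cv2.imread('pics/t4.png')[150:290,190:390]
o=np.zeros((580,800,3),np.uint8); o[:300,:412]=a; b=cv2.resize(b,(388,272),interpolation=cv2.INTER_CUBIC); o[:272,412:]=b
e=cv2.imread('pics/s4.png')[120:280,170:390]; o[300:,:385]=cv2.resize(e,(385,280)); cv2.imwrite('pics/c4.png',o)
E
```

```text
time: 8.8
tcp_pos: [565.4, 63.5, 162.3]
ee_rot: [3.142, -0.0, 0.785]
ft_force: [0.3, 0.5, -3.2]
opening: 0.157
grip_force: 79.4
time: 10.3
tcp_pos: [565.4, 63.4, 162.2]
ee_rot: [3.142, 0.0, 0.098]
ft_force: [0.2, 0.1, -3.2]
opening: 0.151
grip_force: 79.4
time: 10.68
tcp_pos: [565.4, 63.4, 162.3]
ee_rot: [-3.142, -0.0, 0.099]
ft_force: [-0.4, -0.7, -2.8]
opening: 0.149
grip_force: 79.4
[565.44023022  63.35465081 162.2779636 ] [-3.14159072e+00 -1.77217328e-05  9.87139361e-02] [-0.00702918 -0.03756091 -0.02302831] [ 0.01  0.43 -0.23  1.85  0.12  0.87 -1.75]
[  30.55976978 -115.85465081] tool x,y 18.993092722566715 118.30241786391954
```

View pics/c4.png

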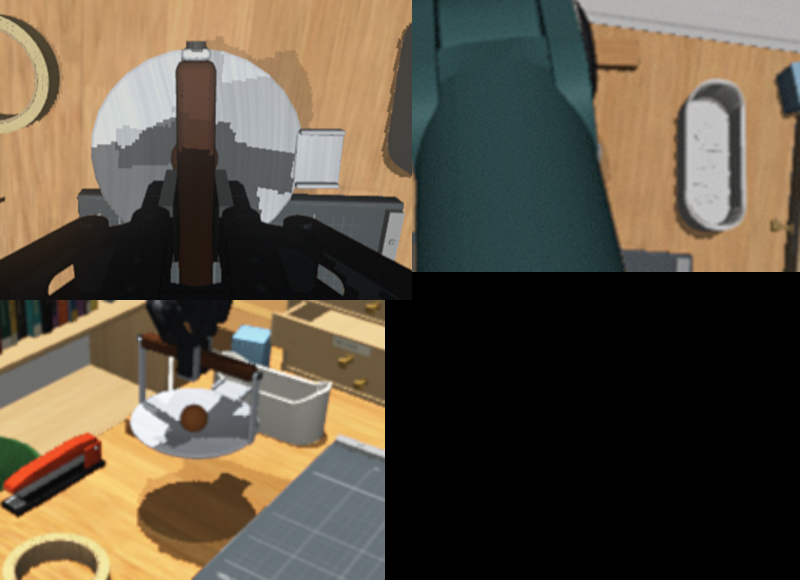

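```bash
python3 -m creep '[1,0,0.3,0,0, 1,0.2,1,0,0, 1,0.3,2.1,0,0, 1,0.6,3.6,0,0, 1,0.9,5.5,0,0, 1,1.3,7.8,0,0, 1,1.7,10.5,0,0, 1,2.2,13.7,0,0, 1,2.8,17.4,0,0, 1,3.5,21.6,0,0, 1,4.2,26.3,0,0, 1,5.1,31.5,0,0]'; python3 -m creep '[1,0.9,5.5,0,0, 1,1.8,11,0,0, 1,2.7,16.5,0,0, 1,3.6,22,0,0, 1,4.5,27.5,0,0, 1,5.3,33,0,0, 1,6.2,38.5,0,0, 1,7.1,44,0,0, 1,8,49.5,0,0, 1,8.9,55,0,0]'; python3 -m creep '[1,0.8,5.2,0,0, 1,1.6,9.9,0,0, 1,2.3,14.1,0,0, 1,2.9,17.8,0,0, 1,3.4,21,0,0, 1,3.8,23.7,0,0, 1,4.2,26,0,0, 1,4.5,27.9,0,0, 1,4.7,29.4,0,0, 1,4.9,30.5,0,0, 1,5,31.2,0,0, 1,5.1,31.5,0,0]'; python3 -m creep '[1,0,0,0,0, 1,0,0,0,0, 1,0,0,0,0, 1,0,0,0,0, 1,0,0,0,0, 1,0,0,0,0, 1,0,0,0,0, 1,0,0,0,0, 1,0,0,0,0, 1,0,0,0,0, 1,0,0,0,0, 1,0,0,0,0]'
python3 - <<'E'
from h import *
import pickle
s=telemetry.read_state(); print(s['tcp_pos'],s['ee_rot'],s['ft_torque'])
c=save('wrist','w5.png'); pickle.dump((s,c),open('w5.pkl','wb')); t=save('top','t5.png'); save('scene','s5.png'); pickle.dump(t,open('top5.pkl','wb'))
a=cv2.imread('pics/w5.png')[60:360,60:472]; b=cv2.imread('pics/t5.png')[150:290,190:390]
o=np.zeros((580,800,3),np.uint8); o[:300,:412]=a; b=cv2.resize(b,(388,272),interpolation=cv2.INTER_CUBIC); o[:272,412:]=b
e=cv2.imread('pics/s5.png')[100:260,200:420]; o[300:,:385]=cv2.resize(e,(385,280)); cv2.imwrite('pics/c5.png',o)
E
```

```text
time: 12.32
tcp_pos: [573.7, 32.2, 162.3]
ee_rot: [3.142, 0.0, 0.099]
ft_force: [0.7, -1.3, -2.2]
opening: 0.146
grip_force: 79.4
time: 13.58
tcp_pos: [588.0, -21.7, 162.2]
ee_rot: [3.142, 0.0, 0.099]
ft_force: [0.3, -0.0, -2.9]
opening: 0.153
grip_force: 79.4
time: 15.08
tcp_pos: [596.1, -52.2, 162.3]
ee_rot: [3.142, 0.0, 0.099]
ft_force: [0.4, -0.2, -3.1]
opening: 0.15
grip_force: 79.4
time: 16.58
tcp_pos: [596.1, -52.2, 162.2]
ee_rot: [3.142, 0.0, 0.099]
ft_force: [-0.4, 0.2, -2.5]
opening: 0.146
grip_force: 79.4
[596.06364755 -52.17658985 162.24473433] [3.14157042e+00 4.10595763e-05 9.87039442e-02] [ 0.07472991  0.02782784 -0.00044935]
```

View pics/c5.png

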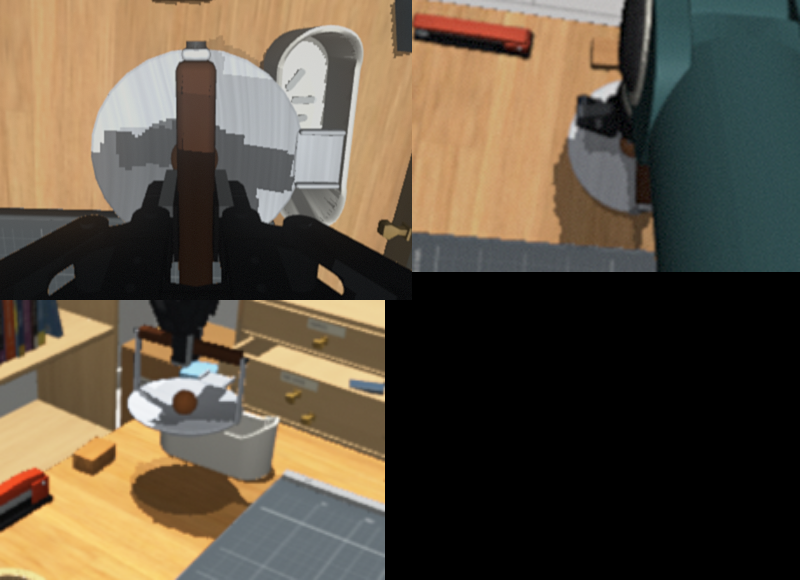

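Run:
```python
import cv2
im=cv2.imread('pics/w5.png')[75:295,320:440]
o=cv2.resize(im,None,fx=2.7,fy=2.7,interpolation=cv2.INTER_CUBIC); cv2.imwrite('pics/c6.png',o); print(o.shape)
```

```text
(594, 324, 3)
```

View pics/c6.png

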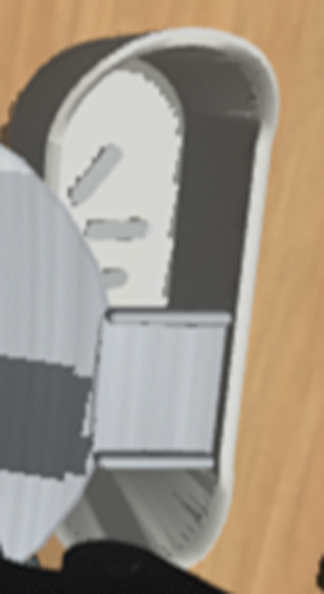

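Run:
```python
from h import *
import pickle
s,c=pickle.load(open('w5.pkl','rb'))
W=lambda uv,z:world(c,np.array(uv)/2.7+[320,75],z,s)
def ang(n,q):
    d=q[0]-q[1]; print(n,q[:,:2].round(1).tolist(),'mid',q.mean(0).round(1),'ang',np.arctan2(d[1],d[0]).round(3))
for z in(54,62,70): ang('rim R %d'%z,W([[263,150],[234,470]],z))
ang('lip tip',W([[230,318],[213,467]],112))
ang('lip side',W([[108,312],[230,318]],112)); ang('lip side2',W([[100,458],[213,464]],112))
ang('ends',W([[195,28],[180,568]],72)); ang('mouth R',W([[258,150],[229,440]],62))
```

```text
rim R 54 [[650.3, -163.6], [557.7, -175.8]] mid [ 604.  -169.7   54. ] ang 0.131
rim R 62 [[650.7, -159.8], [561.1, -171.6]] mid [ 605.9 -165.7   62. ] ang 0.131
rim R 70 [[651.1, -156.0], [564.4, -167.4]] mid [ 607.8 -161.7   70. ] ang 0.131
lip tip [[617.1, -136.9], [582.2, -140.6]] mid [ 599.7 -138.8  112. ] ang 0.104
lip side [[615.8, -110.5], [617.1, -136.9]] mid [ 616.4 -123.7  112. ] ang 1.619
lip side2 [[581.9, -114.7], [583.0, -140.4]] mid [ 582.4 -127.6  112. ] ang 1.612
ends [[678.1, -132.3], [534.2, -157.7]] mid [ 606.2 -145.    72. ] ang 0.174
mouth R [[650.6, -158.5], [570.0, -168.2]] mid [ 610.3 -163.4   62. ] ang 0.12
```

Run:
```python
from h import *
import pickle
from scipy.optimize import least_squares
for n,z,rows,tip in(('w2',18,range(125,235),[[395,187],[391,243]]),('w5',113,range(125,235),[[320+231/2.7,75+318/2.7],[320+214/2.7,75+467/2.7]])):
    s,c=pickle.load(open(n+'.pkl','rb')); hsv=cv2.cvtColor(c['color'],cv2.COLOR_RGB2HSV)
    L=[];
    for r in rows:
        m=(hsv[r,:,1]<60)&(hsv[r,:,2]>60)
        i=[k for k in range(140,235) if m[k:k+5].all()]
        if i: L.append([i[0]-.0,r])
        if n=='w2' or 0:
            j=[k for k in range(370,275,-1) if m[k-5:k].all()]
            if j and r<180: L.append([j[0],r])
    q=world(c,L,z,s)[:,:2]
    f=least_squares(lambda p:np.hypot(*(q-p).T)-62.5,q.mean(0)+[30,0],loss='soft_l1')
    t=world(c,tip,z,s)[:,:2]; d=t.mean(0)-f.x
    psi=s['ee_rot'][2]
    print(n,len(L),f.x.round(1),np.median(abs(f.fun)).round(2),'tip',t.mean(0).round(1),'len',np.hypot(*d).round(1),'lip dir+pi/2',(np.arctan2(d[1],d[0])+np.pi/2).round(3),'tool',psi, s['tcp_pos'].round(1))
```

```text
w2 165 [567.6  62.3] 0.18 tip [652.9  56.5] len 85.5 lip dir+pi/2 1.503 tool 1.5180784967458216 [569.3  63.2  72. ]
w5 110 [628.2  63.3] 4.13 tip [ 600.  -138.5] len 203.7 lip dir+pi/2 -0.139 tool 0.09870394421376671 [596.1 -52.2 162.2]
```

Run:
```python
from h import *
import pickle
from scipy.optimize import least_squares
s,c=pickle.load(open('w5.pkl','rb')); hsv=cv2.cvtColor(c['color'],cv2.COLOR_RGB2HSV); L=[]
for r in range(115,250):
    m=(hsv[r,:,1]<60)&(hsv[r,:,2]>60); i=[k for k in range(140,235) if m[k:k+5].all()]
    if i: L.append([i[0],r])
for r in range(112,180):
    m=(hsv[r,:,1]<60)&(hsv[r,:,2]>60)
for z in (111,113,115):
    q=world(c,L,z,s)[:,:2]
    f=least_squares(lambda p:np.hypot(*(q-p).T)-62.5,s['tcp_pos'][:2],loss='soft_l1')
    t=world(c,[[320+231/2.7,75+318/2.7],[320+214/2.7,75+467/2.7]],z,s)[:,:2]; d=t.mean(0)-f.x
    print(z,f.x.round(1),np.median(abs(f.fun)).round(2),'tip',t.mean(0).round(1),'len',np.hypot(*d).round(1),(np.arctan2(d[1],d[0])+np.pi/2).round(3))
```

```text
111 [594.  -51.7] 0.15 tip [ 599.4 -139.5] len 88.0 0.061
113 [594.5 -52.3] 0.15 tip [ 600.  -138.5] len 86.4 0.064
115 [595.  -52.9] 0.18 tip [ 600.7 -137.5] len 84.8 0.067
```

The lip direction measures about 0.07 and the pot about 0.115, so I'll turn the dish a further 0.045. That also centres the tip along the pot.

```bash
python3 -m creep '[1,0,0,0,-0.003, 1,0,0,0,-0.01, 1,0,0,0,-0.02, 1,0,0,0,-0.03, 1,0,0,0,-0.038, 1,0,0,0,-0.043, 1,0,0,0,-0.045, 1,0,0,0,-0.045, 1,0,0,0,-0.045, 1,0,0,0,-0.045, 1,0,0,0,-0.045, 1,0,0,0,-0.045]'; python3 -m creep '[1,0,0,0,0, 1,0,0,0,0, 1,0,0,0,0, 1,0,0,0,0, 1,0,0,0,0, 1,0,0,0,0, 1,0,0,0,0, 1,0,0,0,0, 1,0,0,0,0, 1,0,0,0,0, 1,0,0,0,0, 1,0,0,0,0]'
python3 - <<'E'
from h import *
s=telemetry.read_state(); print(s['tcp_pos'],s['ee_rot'])
save('wrist','w7.png'); save('scene','s7.png')
a=cv2.imread('pics/w7.png')[60:360,60:472]; e=cv2.imread('pics/s7.png')[100:260,200:420]
o=np.zeros((300,800,3),np.uint8); o[:,:412]=a; o[:280,412:]=cv2.resize(e,(388,280)); cv2.imwrite('pics/c7.png',o)
E
```

```text
time: 18.23
tcp_pos: [596.0, -52.2, 162.2]
ee_rot: [3.142, 0.0, 0.144]
ft_force: [0.2, -0.2, -2.9]
opening: 0.149
grip_force: 79.4
time: 19.73
tcp_pos: [596.1, -52.2, 162.3]
ee_rot: [3.142, 0.0, 0.144]
ft_force: [-0.5, 0.0, -2.0]
opening: 0.148
grip_force: 79.4
[596.05815945 -52.18881208 162.2537647 ] [3.14156848e+00 9.30630299e-06 1.43730630e-01]
```

View pics/c7.png

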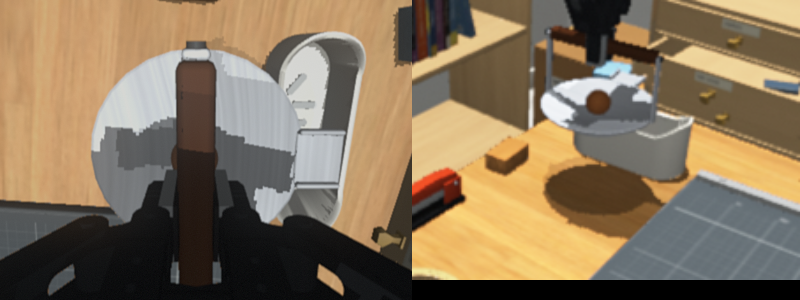

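The lip is over the middle of the mouth, square to the pot. The ball is central at about (194, 157), and the dish is level and still.

```bash
python3 -c "
from station import ctrl; print(ctrl.finish_job())"
```

```text
the job is handed in; nothing more can be done
None
```

I handed the job in at about 20 s: the dish is held level and still with the ball in its middle, lip square across the pot to within about 0.05 rad and its tip over the mouth's middle to within a few mm, its underside about 23 mm above the pot's end rims and an estimated 4 cm above the dip.

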